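# Set the last rivet and lift off the empty rivet magazine

## Robot

A 7-joint arm with a two-finger parallel gripper is mounted at the origin on the work surface. World frame = base frame: x ahead of the robot, y to its left, z up, the work surface at z = 0. Lengths are in m, angles in rad, forces in N, time in s.
With the tool pointing down it reaches from about 0.4 to 0.85 m from the base axis. Payload 4.4 kg.
Tool frame: the origin (TCP) lies on the centre line of the jaws, within the pads' length; the fingertips stand 14 mm ahead of it and the grasp point (between the pads) lies 5 mm behind it (env.tip_reach is the distance from the TCP to the fingertips, in m); z points along the fingers, x is the direction in which the jaws open and shut, and the axes are right-handed (so a half turn about z gives the same grasp; the last joint's range is limited). The gripper opens to 94 mm and grips with 3 to 60 N. Pads are 16 mm wide; open, the fingers measure 119 mm over their backs; the gripper's body (75 mm by 177 mm) begins 78 mm behind the grasp point.
Start: joints at [1.234, 0.628, 0.038, 1.517, -0.027, 0.996, -0.02], TCP at [0.174, -0.626, 0.219] pointing down, gripper open.
Joint ranges: [-3.06, 3.06], [-0.37, 2.12], [-1.25, 1.32], [0.18, 2.47], [-1.1, 4.24], [0.23, 1.98], [-2.94, 2.94]. Speed limits (rad/s): [2.57, 2.57, 3.14, 3.14, 3.14, 3.14, 3.14].

## Interface

Orientations are given as [roll, pitch, yaw] about the fixed x, y, z axes, in that order (R = Rz(yaw) Ry(pitch) Rx(roll)).
In Python, from cell import env gives the robot as it stands.
- The arm moves only by the tool drive_tool, never from a script. Its argument "targets" is a list that holds one entry, the list of rows, each a list of 7 numbers: the turn, a rotation vector about the tool's x, y, z in degrees, then the shift along the tool's x, y, z in mm, then the finger opening in mm, from 0 to 94. In form: [[[ax, ay, az, dx, dy, dz, jaw], ...]]. A call has 1 to 20 rows; each row is the pose to reach, as a shift and turn from the pose commanded when the call began, along the tool's axes at that moment; what a row does not reach only later rows make up. A row lasts 1/10 s, in which the tool goes at most 50 mm and 8.59 degrees, less where a joint would pass 70% of its speed; a pose out of reach is approached as far as the arm can. A call with a gripper value outside its range is refused whole. The fingers move at their own pace and stop on an object; "force" is the grip in N (left out, the last holds). Time passes only in rows, so rows that repeat a pose let the fingers close. It gives the time, the measured TCP pose, the force and the opening at its end, in the units of the state.
- env.sense(): the state, without advancing time (a new reading comes with each control period).
- env.get_image(name): name is "scene" or "top" or "wrist"; returns a dict with "pixels" (384x512x3 uint8, red, green, blue), "fx", "fy", "cx", "cy" (pixels), "rvec" (rotation vector, rad) and "tvec" (3), from world to camera coordinates, as OpenCV has them; the wrist camera has in their place "tool_from_camera" (4x4, takes a point from camera to tool coordinates, whose origin is the TCP and whose axes are the tool frame's). Camera axes: x right, y down, z forward; pixel columns grow to the right and rows downward; lengths in m; the calibration is good to about 2 mm. A picture is of the moment at which its call begins: read the wrist's pose just before it. There is no depth.
- env.job_done(): hands the job in, once; it reports no verdict.
The state is a dict: "time": time; "joint_positions": joint angles; "dq": joint speeds; "joint_torque": joint torques, N m; "eef_pos": TCP position; "tool_rot": TCP orientation; "force": force on the tool from outside, world axes, zero at the start; "torque": the same for the moment, N m; "opening": opening from 0.0 (shut) to 1.0 (fully open).
Only numpy, scipy, OpenCV 4.12 (cv2) and the standard library are available. Lean on these libraries where they do the work, as an engineer would, in place of code of your own. Each camera call takes 0.05 s, during which the arm holds its last target.

## Task

Set the last rivet: pull the handle of the bench rivet press down to its stop, then let it come all the way back up. Then take the empty magazine off the press for refilling: pinch its two side catches fully in together, lift it straight up out of its socket until it is well clear, and finish while still holding it there, upright and still, by the pinched catches. Leave the riveted links under the ram and everything else on the bench where they are.

Things in the scene. Friction and masses are not known exactly. Their poses are not given: they have to be found in the camera images.
- press: Bench lever rivet press, fixed: grey C-frame on a dark steel plate (290 front to back x 330 x 8 mm). Origin on the bench under the ram's axis; x from the open throat in front (robot side) to the column behind, y to the press's left, z up. Head's top at 215 mm. Lever on its right (-y), magazine in a socket on its left (+y). Its place varies; turned up to 0.4 rad.
- lever_grip (a point): Middle of the lever's grip: a black cylinder 24 mm thick, 90 mm long, lying along the press's y at the free end of the lever arm, always level; moves with the lever. 288 mm above the bench at rest, 157 mm at the stop. Can be pushed down from above with about 5 to 13 N; the last fifth of the swing drives the rivet.
- lever_hub (a point): Fixed point on the lever's hinge axis (along the press's y), abreast of the middle of the grip, 175 mm above the bench. The grip's middle moves on a circle of 160 mm radius about it in the press's x-z plane: on its front (-x) side, from 45 degrees above the horizontal at rest to 7 degrees below it at the stop.
- lever (a joint): Swing of the lever in rad: 0 at rest (up), 0.9 at its lower stop; a spring brings it back to 0 when it is let up. The ram is geared to it and comes down 30 mm at the stop.
- work: The work, loose on the anvil and two rests under the ram: two crossed flat steel links, each 196 x 26 x 4 mm. Origin at the middle of the underside of the lower link, on the ram's axis, 55 mm above the bench. To be left in place.
- rivet (a joint): How far the last rivet (head 14 mm wide, standing 6 mm proud of the links under the ram) has been driven in, in m: 0 at the start, 0.0055 at most. The ram drives it about 0.005 when the lever goes to its stop; it stays where it is driven.
- magazine: Empty rivet magazine: upright aluminium box, 36 (its x) x 44 (y) x 118 mm, grey cap, 0.2 to 0.4 kg. Origin: middle of its underside; axes parallel to the press's while seated. Loose, but locked in the socket on the press's left: its lower 40 mm sit inside (1.5 mm play all round). On its -x and +x faces are sprung catches (see magazine_grip).
- magazine_grip (a point): Point midway between the two catches' black ribbed push pads, 90 mm above the magazine's underside (215 mm above the bench while seated). Pads: 20 mm wide (y), 32 mm high, centred at this height, one on each x face; 56 mm over their outsides, 42 mm when both are fully in. Pinch along the magazine's x; it lifts out only while both are in.
- catch_front (a joint): How far the catch on the magazine's -x face is pushed in, m: 0 out, 0.007 fully in. A nose at its foot locks under the edge of a window in the socket wall; free from 0.005. Spring 3 N at first, 6.5 N fully in.
- catch_back (a joint): The same for the catch on the magazine's +x face.
- magazine_well (a point): Middle of the mouth of the magazine's socket, 165 mm above the bench: a dark steel well 40 mm deep, outside 51 mm (x) by 59 mm (y), fixed to the press 112 mm to the left of the ram's axis. Axes as the press's.
- spare_magazine: A second magazine of the same kind lying on its side (44 mm high) on the bench, full; not to be used. Origin under its middle.
- rivet_cup: Small steel cup of rivets, 60 mm wide, 34 mm high, standing on the front left of the press's mounting plate. Bystander.
- wrench: Open-ended wrench, 170 mm long, lying on the right of the press's mounting plate. Bystander.
- hammer: Hammer lying on the bench, handle along its x. Bystander.
- water_bottle: Clear water bottle, 64 mm wide, 210 mm high. Bystander.
- link_stack: Stack of four flat steel links, 196 x 26 mm, 16 mm high. Bystander.
- marker_pen: Black marker pen, 130 mm long, 18 mm thick, lying on the bench. Bystander.
There are look-alikes about, which are no part of the job. Leave any pink look-alike of the magazine alone. Of the things that look like the work, the larger one is meant.

How it is judged:
By the outcome, as a careful person would: the job done as asked, in the order asked, and still so for the second after the job is handed in, while the arm keeps its last pose, push and grip.
It also fails if it takes over 48 s, if anything falls off the work surface, if the arm or the gripper's body presses on something with over 40 N, if the wrist force passes 120 N, or if a joint passes its speed limit or range.

## Working session

There is one attempt and no reset: what is moved stays moved. The work goes in short steps, Python scripts to look and compute and a tool call to move; the robot and the scene stay as the last step left them, time stands still between calls to the robot, and variables do not carry over. Pictures are saved under pics/ and viewed, and the job is handed in when it is done.

Besides the shell and the picture viewer there is one more tool, called after "Request:" by a JSON object that holds its "name" and its "arguments", one argument or row to a line. drive_tool: Moves the arm, as the interface text tells. Its arguments: {"type":"object","properties":{"targets":{"type":"array","items":{"type":"array","items":{"type":"array","items":{"type":"number"}}}},"force":{"type":"number"}},"required":["targets"]}

```bash
ls; mkdir -p pics; cat > h.py <<'E'
import numpy as np, cv2, json
from scipy.spatial.transform import Rotation as R
from cell import env
def snap(name,fn):
    s=env.sense(); im=env.get_image(name)
    cv2.imwrite('pics/'+fn+'.png',im['pixels'][:,:,::-1])
    d={k:np.array(v).tolist() for k,v in im.items() if k!='pixels'}
    d['eef']=np.array(s['eef_pos']).tolist(); d['rot']=np.array(s['tool_rot']).tolist()
    json.dump(d,open('pics/'+fn+'.json','w')); return d
def cam(fn):
    d=json.load(open('pics/'+fn+'.json'))
    K=np.array([[d['fx'],0,d['cx']],[0,d['fy'],d['cy']],[0,0,1]])
    if 'rvec' in d:
        Rm=cv2.Rodrigues(np.array(d['rvec']))[0]; t=np.array(d['tvec']).ravel()
    else:
        T=np.eye(4);T[:3,:3]=R.from_euler('xyz',d['rot']).as_matrix();T[:3,3]=d['eef']
        M=np.linalg.inv(T@np.array(d['tool_from_camera']));Rm=M[:3,:3];t=M[:3,3]
    return K,Rm,t
def atz(fn,u,v,z):
    K,Rm,t=cam(fn); c=-Rm.T@t; r=Rm.T@np.linalg.inv(K)@np.array([u,v,1.])
    return c+r*(z-c[2])/r[2]
def proj(fn,p):
    K,Rm,t=cam(fn); q=K@(Rm@np.array(p,float).reshape(-1,3).T+t[:,None]); return (q[:2]/q[2]).T
def tri(obs):
    A=np.zeros((3,3));b=np.zeros(3)
    for fn,u,v in obs:
        K,Rm,t=cam(fn); c=-Rm.T@t; r=Rm.T@np.linalg.inv(K)@np.array([u,v,1.]);r/=np.linalg.norm(r)
        P=np.eye(3)-np.outer(r,r);A+=P;b+=P@c
    return np.linalg.solve(A,b)
def crop(fn,x0,y0,x1,y1,s,out):
    im=cv2.imread('pics/'+fn+'.png')[y0:y1,x0:x1]
    cv2.imwrite('pics/'+out+'.png',cv2.resize(im,None,fx=s,fy=s,interpolation=cv2.INTER_CUBIC))
E
python3 - <<'E'
from h import *
for n in ('scene','top','wrist'):
    d=snap(n,n+'0'); print(n,d)
s=env.sense();print({k:np.round(v,3).tolist() for k,v in s.items()}, env.tip_reach)
E
```

```text
pics
scene {'fx': 387.95530385327146, 'fy': 387.95530385327146, 'cx': 251.50504752082952, 'cy': 191.80415278896595, 'rvec': [2.155020427522862, 0.8196622166091538, -0.37052182728659416], 'tvec': [-0.41423013750384013, -0.12128035202325368, 1.4090452049991875], 'eef': [0.1737090414620578, -0.6257001234282471, 0.21856692222592197], 'rot': [3.141568206106502, 0.0018545056772492075, -1.3000104587072077]}
top {'fx': 432.88936123477794, 'fy': 432.88936123477794, 'cx': 257.6986757244371, 'cy': 188.2222175695931, 'rvec': [2.1290098534844875, -2.148115321158826, 0.17728724076270214], 'tvec': [0.0051215044674147, 0.5917958235154333, 1.3163513811602963], 'eef': [0.17373028302096044, -0.6257354062673548, 0.21860719654813843], 'rot': [3.1415528828818426, 0.001756096860983991, -1.3000432149283765]}
wrist {'fx': 319.55661970294403, 'fy': 319.55661970294403, 'cx': 251.96177268859483, 'cy': 190.97214784630967, 'tool_from_camera': [[0.9999998739738765, -0.00042180273851510355, 0.00027227684257849055, -0.00023231024214320772], [0.0003248402031841514, 0.9571204756391561, 0.2896899887657767, -0.08530656416382], [-0.00038279377165594225, -0.28968986381080575, 0.9571204920354611, -0.16559718398061607], [0.0, 0.0, 0.0, 1.0]], 'eef': [0.17376424693128018, -0.6257702343420938, 0.21867830929812296], 'rot': [3.141592335169339, 0.001638408631982946, -1.3000062665453922]}
{'time': 0.15, 'joint_positions': [1.234, 0.629, 0.038, 1.518, -0.027, 0.996, -0.02], 'dq': [-0.002, -0.001, 0.0, -0.003, 0.002, -0.0, -0.001], 'joint_torque': [0.002, -55.008, 1.145, -18.682, -0.052, 0.021, 0.0], 'eef_pos': [0.174, -0.626, 0.219], 'tool_rot': [3.142, 0.001, -1.3], 'force': [0.784, 0.276, -0.008], 'torque': [0.007, -0.031, -0.04], 'opening': 1.005} 0.014
```

View pics/scene0.png

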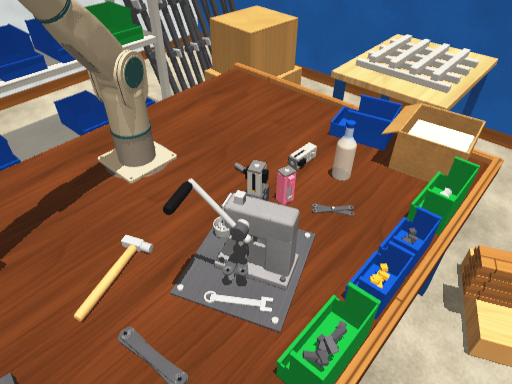

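View pics/top0.png

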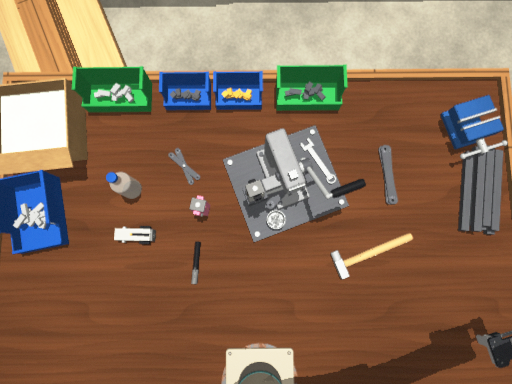

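```bash
python3 - <<'E'
from h import *
crop('top0',215,115,375,245,5,'topc'); crop('scene0',155,150,325,330,4,'scenec')
E
```

```text
(no output)
```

View pics/topc.png

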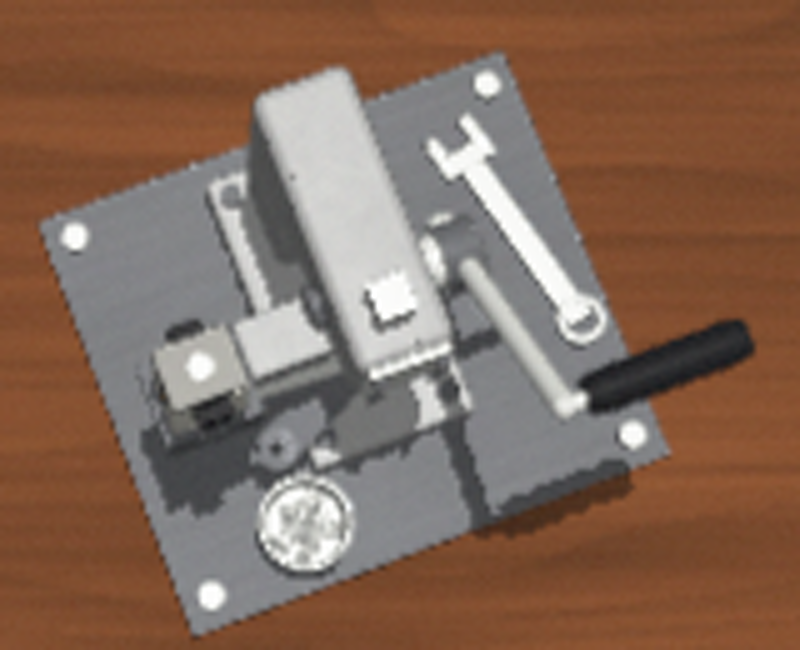

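View pics/scenec.png

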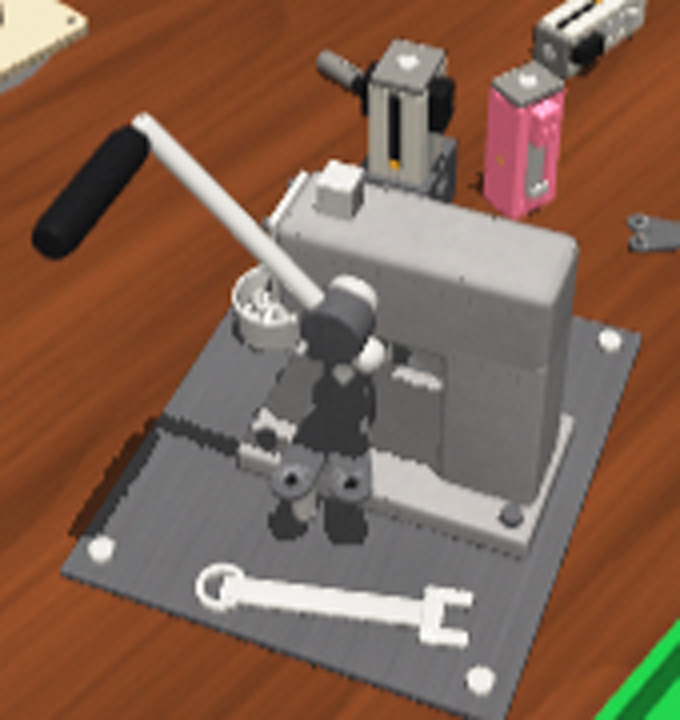

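```bash
python3 - <<'E'
from h import *
f=lambda x,y:(215+x/5-.4,115+y/5-.4); g=lambda x,y:(155+x/4-.375,150+y/4-.375)
c=[atz('top0',*f(*p),0.008)[:2] for p in [(40,222),(508,55),(668,455),(195,635)]]
TL,TR,BR,BL=c; print(np.round(c,4))
for v in (TL-TR,BL-BR): print('y',np.linalg.norm(v),np.arctan2(-v[0],v[1]))
for v in (TL-BL,TR-BR): print('x',np.linalg.norm(v),np.arctan2(v[1],v[0]))
print('center',np.mean(c,0))
# grip ends z .288
a=[atz('top0',*f(*p),0.288) for p in [(585,395),(740,340)]]; print('grip',np.round(a,4),np.linalg.norm(a[0]-a[1]),np.mean(a,0))
print('grip tri',tri([('top0',*f(663,367)),('scene0',*g(90,190))]))
print('mag cap', atz('top0',*f(200,367),.243),'tri',tri([('top0',*f(200,367)),('scene0',*g(407,62))]))
E
```

```text
[[ 0.6965  0.1139]
 [ 0.8077 -0.1968]
 [ 0.539  -0.2918]
 [ 0.4264  0.0143]]
y 0.3300056000501865 0.34353579684307123
y 0.32611173607415733 0.35251724683904845
x 0.2878829328457644 0.353454571557343
x 0.2849417954052592 0.3398451474033104
center [ 0.61739489 -0.09009267]
grip [[ 0.5369 -0.1901  0.288 ]
 [ 0.565  -0.2717  0.288 ]] 0.08634078873297221 [ 0.55094843 -0.23093     0.288     ]
grip tri [ 0.55033988 -0.23239929  0.28760935]
mag cap [0.56064536 0.00900934 0.243     ] tri [0.56040613 0.00874169 0.24280018]
```

```bash
cat >> h.py <<'E'
def delta(p,yaw=None,rpy=None,pose0=None):
    s=env.sense(); p0,r0=(s['eef_pos'],s['tool_rot']) if pose0 is None else pose0
    R0=R.from_euler('xyz',r0); R1=R.from_euler('xyz',rpy if rpy is not None else [np.pi,0,yaw])
    rv=(R0.inv()*R1).as_rotvec(degrees=True); d=R0.inv().apply(np.array(p)-np.array(p0))*1000
    print('delta',np.round(rv,2).tolist(),np.round(d,1).tolist())
E
python3 - <<'E'
from h import *
p0=[.17377,-.62577,.21867]
delta([.17377,-.62577,.40],-1.3); delta([.5505,-.2318,.39],.345)
E
```

```text
delta [0.0, 0.08, -0.0] [-0.3, -0.0, -181.2]
delta [-0.06, 0.06, -94.25] [-279.2, -468.4, -170.8]
```

Request:
{"name": "drive_tool", "arguments": {
  "targets": [
    [[0,0,0,0,0,-50,94],[0,0,0,0,0,-100,80],[0,0,0,0,0,-150,50],[0,0,-8,-20,-35,-171,20],[0,0,-16,-40,-70,-171,12],[0,0,-24,-60,-105,-171,12],[0,0,-32,-85,-140,-171,12],[0,0,-40,-110,-180,-171,12],[0,0,-48,-135,-225,-171,12],[0,0,-56,-160,-270,-171,12],[0,0,-64,-185,-310,-171,12],[0,0,-72,-210,-350,-171,12],[0,0,-80,-235,-390,-171,12],[0,0,-88,-260,-430,-171,12],[0,0,-94.2,-279,-468,-171,12],[0,0,-94.2,-279,-468,-171,12],[0,0,-94.2,-279,-468,-171,12],[0,0,-94.2,-279,-468,-171,12]]
  ],
  "force": 40
}}

```text
time: 1.95
eef_pos: [0.5493, -0.2337, 0.3902]
tool_rot: [3.141, 0.001, 0.341]
force: [0.0, -0.1, 0.1]
opening: 0.124
```

```bash
python3 - <<'E'
from h import *
print(np.round(snap('wrist','w1')['eef'],4))
snap('scene','s1');s=env.sense();print(s['time'],s['eef_pos'],s['tool_rot'],s['opening'],s['force'],np.round(s['joint_positions'],2))
crop('s1',140,100,340,330,3,'s1c')
print('grip pred', proj('w1',[[.5505,-.2318,.288]]))
E
```

```text
[ 0.5493 -0.2337  0.3902]
2.05 [ 0.54917862 -0.23399651  0.39046047] [3.14095791e+00 8.95981157e-04 3.40882937e-01] 0.12579125090689566 [ 0.49351121 -0.3337999   0.52754321] [ 0.63  0.44 -0.45  1.4   0.19  1.34  0.52]
grip pred [[253.72630821 193.64288028]]
```

View pics/w1.png

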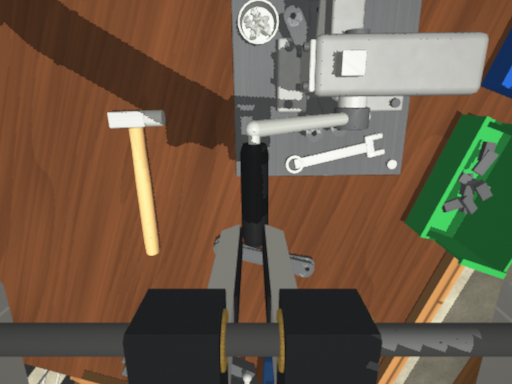

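View pics/s1c.png

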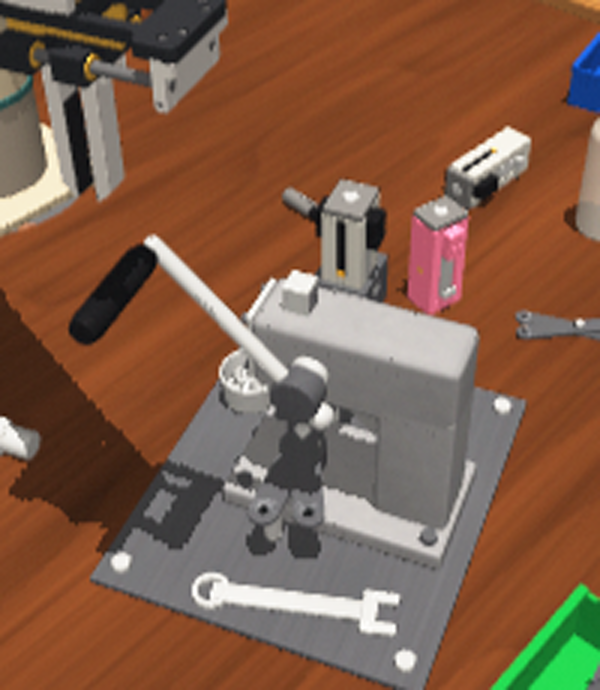

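```bash
python3 - <<'E'
import numpy as np
for th in [0,.1,.2,.3,.4,.5,.6,.7,.75,.8,.85,.9]:
    a=np.pi/4-th; print(th, round(1.5-160*(np.cos(a)-np.cos(np.pi/4)),1), round(390.4-(175+160*np.sin(a)+24.4),1))
E
```

```text
0 1.5 77.9
0.1 -9.2 89.7
0.2 -18.7 102.6
0.3 -26.9 116.4
0.4 -33.6 130.9
0.5 -38.9 146.0
0.6 -42.6 161.5
0.7 -44.8 177.4
0.75 -45.3 185.3
0.8 -45.3 193.3
0.85 -45.0 201.3
0.9 -44.3 209.3
```

Request:
{"name": "drive_tool", "arguments": {
  "targets": [
    [[0,0,0,1.5,0,20,12],[0,0,0,1.5,0,45,12],[0,0,0,1.5,0,65,12],[0,0,0,1.5,0,74,12],[0,0,0,1.5,0,78,12],[0,0,0,-4,0,84,12],[0,0,0,-9,0,90,12],[0,0,0,-14,0,96,12],[0,0,0,-18.7,0,102.6,12],[0,0,0,-23,0,109.5,12],[0,0,0,-26.9,0,116.4,12],[0,0,0,-26.9,0,116.4,12]]
  ]
}}

```text
time: 3.25
eef_pos: [0.5246, -0.2429, 0.2757]
tool_rot: [3.139, -0.0, 0.342]
force: [-2.4, -0.5, 7.4]
opening: 0.126
```

```bash
python3 - <<'E'
from h import *
snap('wrist','w2');snap('scene','s2');s=env.sense();print(s['time'],s['eef_pos'],s['opening'],s['force'])
crop('s2',140,100,340,330,3,'s2c')
E
```

```text
3.35 [ 0.5250141  -0.24273324  0.27627904] 0.12722148491403482 [-2.3736197   0.61429404  7.2659627 ]
```

View pics/w2.png

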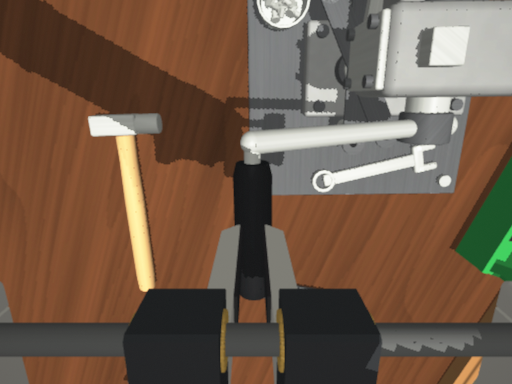

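View pics/s2c.png

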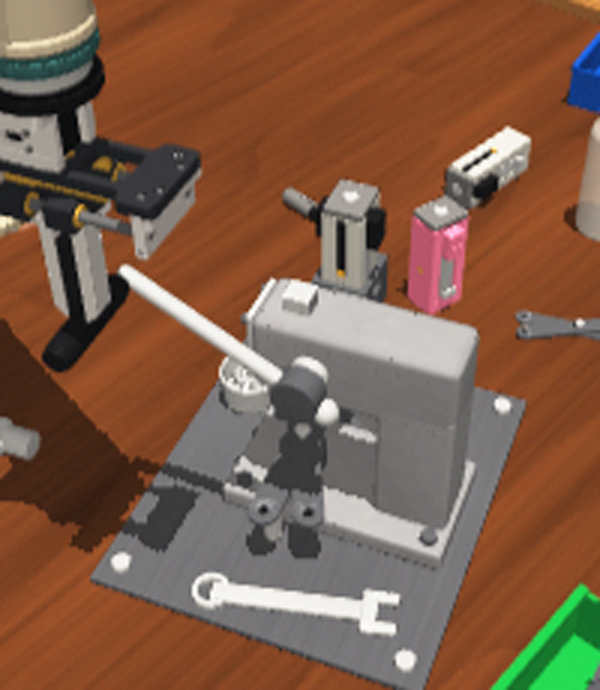

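Request:
{"name": "drive_tool", "arguments": {
  "targets": [
    [[0,0,0,-3.5,0,7,12],[0,0,0,-6.7,0,14.5,12],[0,0,0,-9.5,0,22,12],[0,0,0,-12,0,29.6,12],[0,0,0,-14,0,37,12],[0,0,0,-15.7,0,45,12],[0,0,0,-17,0,53,12],[0,0,0,-17.9,0,61,12],[0,0,0,-18.2,0,67,12],[0,0,0,-18.4,0,72,12],[0,0,0,-18.4,0,77,12],[0,0,0,-18.3,0,81,12],[0,0,0,-18.1,0,85,12],[0,0,0,-17.8,0,89,12],[0,0,0,-17.4,0,93,12],[0,0,0,-17.4,0,96,12],[0,0,0,-17.4,0,98,12],[0,0,0,-17.4,0,98,12]]
  ]
}}

```text
time: 5.15
eef_pos: [0.5081, -0.2494, 0.1802]
tool_rot: [3.137, 0.001, 0.342]
force: [-9.0, 0.2, 22.8]
opening: 0.128
```

```bash
python3 - <<'E'
from h import *
snap('wrist','w3');snap('scene','s3');s=env.sense();print(s['time'],s['eef_pos'],s['opening'],s['force'])
crop('s3',140,100,340,330,3,'s3c')
E
```

```text
5.25 [ 0.50809633 -0.24936194  0.18016091] 0.12992360307293532 [-8.37795896 -0.14511351 23.82758493]
```

View pics/s3c.png

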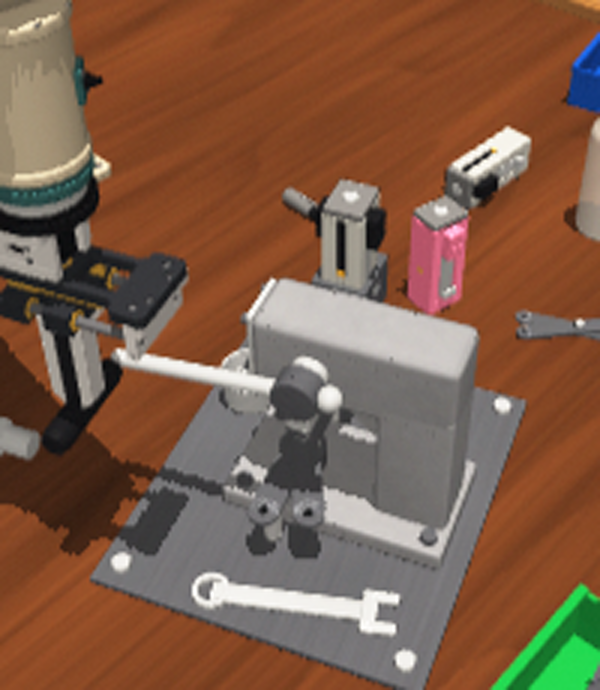

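Request:
{"name": "drive_tool", "arguments": {
  "targets": [
    [[0,0,0,0,0,3,12],[0,0,0,0,0,3,12],[0,0,0,0,0,3,12]]
  ]
}}

```text
time: 5.55
eef_pos: [0.5082, -0.2494, 0.1794]
tool_rot: [3.136, 0.001, 0.342]
force: [-12.6, 2.1, 39.4]
opening: 0.131
```

Request:
{"name": "drive_tool", "arguments": {
  "targets": [
    [[0,0,0,0,0,-8,12],[0,0,0,-0.8,0,-16,12],[0,0,0,-1,0,-24,12],[0,0,0,-0.8,0,-32,12],[0,0,0,-0.5,0,-40,12],[0,0,0,0.5,0,-48,12],[0,0,0,1.7,0,-56,12],[0,0,0,3.4,0,-64,12],[0,0,0,5.4,0,-71.4,12],[0,0,0,8,0,-79,12],[0,0,0,10.7,0,-86.5,12],[0,0,0,14,0,-94,12],[0,0,0,17.4,0,-101,12],[0,0,0,21.5,0,-108,12],[0,0,0,25.6,0,-115,12],[0,0,0,30.3,0,-121.5,12],[0,0,0,35.1,0,-128,12],[0,0,0,40,0,-134,12],[0,0,0,45.8,0,-140,12],[0,0,0,45.8,0,-145,12]]
  ]
}}

```text
time: 7.55
eef_pos: [0.5516, -0.2312, 0.3178]
tool_rot: [-3.14, 0.001, 0.345]
force: [0.1, -0.2, 0.1]
opening: 0.13
```

Request:
{"name": "drive_tool", "arguments": {
  "targets": [
    [[0,0,0,0,0,-15,12],[0,0,0,0,0,-40,30],[0,0,0,0,0,-70,60],[0,0,0,0,0,-80,90],[0,0,0,0,0,-80,90]]
  ]
}}

```text
time: 8.05
eef_pos: [0.5517, -0.232, 0.3987]
tool_rot: [3.14, -0.001, 0.344]
force: [-0.2, 0.1, -0.1]
opening: 0.431
```

```bash
python3 - <<'E'
from h import *
snap('wrist','w4');snap('scene','s4');s=env.sense();print(s['time'],s['eef_pos'],s['tool_rot'],s['opening'],s['force'])
crop('s4',140,100,340,330,3,'s4c')
E
```

```text
8.15 [ 0.55070331 -0.23186794  0.39654713] [-3.14013205e+00  2.37884225e-03  3.43833469e-01] 0.5168307247444694 [-0.10193108  0.37627442 -0.22377592]
```

View pics/s4c.png

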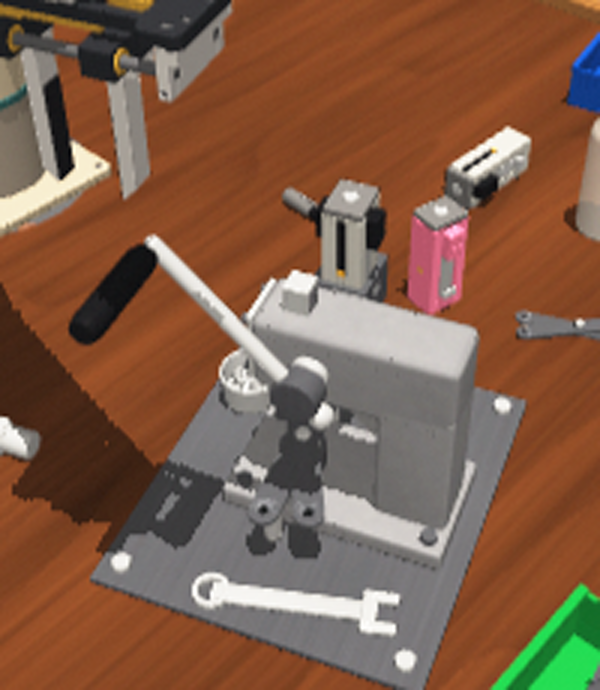

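View pics/w4.png

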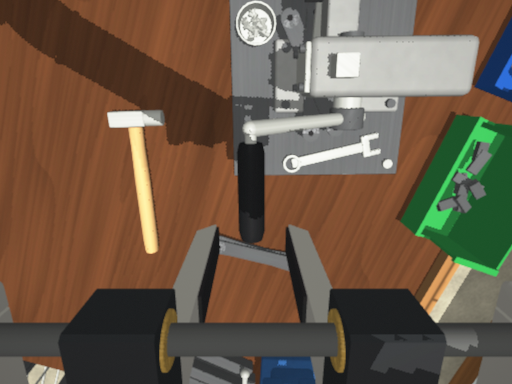

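```bash
python3 - <<'E'
from h import *
delta([.5605,.009,.40],.346)
E
```

```text
delta [-0.08, 0.14, -0.12] [90.4, -223.5, -3.3]
```

Request:
{"name": "drive_tool", "arguments": {
  "targets": [
    [[0,0,0,10,-20,-3,94],[0,0,0,20,-50,-3,94],[0,0,0,32,-80,-3,94],[0,0,0,44,-110,-3,94],[0,0,0,58,-145,-3,94],[0,0,0,72,-180,-3,94],[0,0,0,84,-208,-3,94],[0,0,0,90,-223,-3,94],[0,0,0,90,-223,-3,94],[0,0,0,90,-223,-3,94],[0,0,0,90,-223,-3,94]]
  ]
}}

```text
time: 9.25
eef_pos: [0.5609, 0.0065, 0.4003]
tool_rot: [3.141, 0.002, 0.342]
force: [-0.1, 0.9, 0.2]
opening: 0.997
```

```bash
python3 - <<'E'
from h import *
d=snap('wrist','w5');snap('top','t5');s=env.sense();print(s['time'],s['eef_pos'],s['tool_rot'],s['opening'],s['force'])
print(proj('w5',[[.5605,.009,.243],[.5605,.009,.215]]))
crop('w5',170,80,340,290,3.5/1.25,'w5c')
E
```

```text
9.35 [0.56106191 0.00676232 0.40066416] [3.14121538e+00 9.18957828e-04 3.41578772e-01] 0.9985019978815057 [-0.06903432  0.01317032 -0.52434115]
[[252.26743067 176.89117052]
 [252.29902613 170.72320793]]
```

View pics/w5.png

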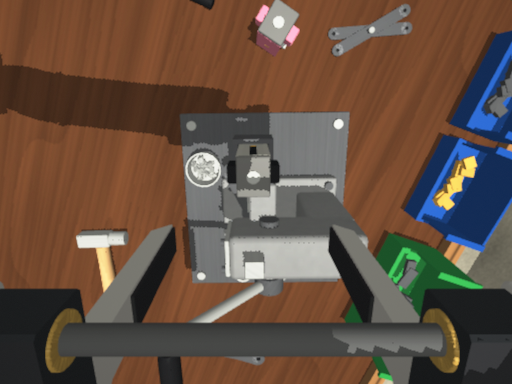

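View pics/w5c.png

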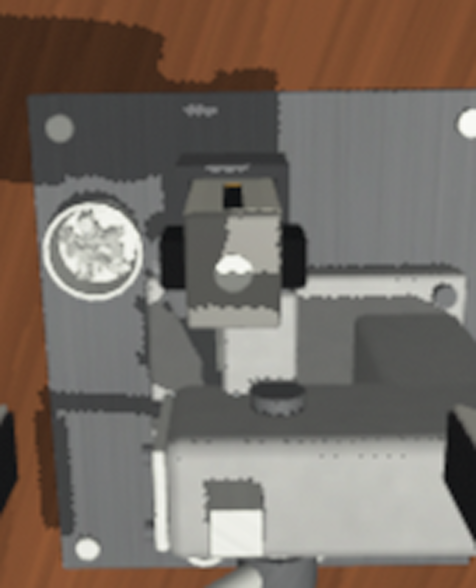

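```bash
python3 - <<'E'
from h import *
m=atz('w5',253.6,176.5,.244);print(m)
delta([(m[0]+.5605)/2,(m[1]+.0088)/2,.21],.345)
E
```

```text
[0.56157858 0.01009959 0.244     ]
delta [0.02, 0.05, -0.2] [1.1, -2.6, 190.7]
```

Request:
{"name": "drive_tool", "arguments": {
  "targets": [
    [[0,0,0,1.2,-2.6,20,94],[0,0,0,1.2,-2.6,50,94],[0,0,0,1.2,-2.6,80,94],[0,0,0,1.2,-2.6,110,94],[0,0,0,1.2,-2.6,130,94],[0,0,0,1.2,-2.6,145,94],[0,0,0,1.2,-2.6,145,94],[0,0,0,1.2,-2.6,145,94]]
  ]
}}

```text
time: 10.15
eef_pos: [0.5616, 0.0107, 0.2564]
tool_rot: [3.142, -0.0, 0.343]
force: [-0.1, -0.4, -0.4]
opening: 1.0
```

```bash
python3 - <<'E'
from h import *
d=snap('wrist','w6');s=env.sense();print(s['time'],s['eef_pos'],s['tool_rot'],s['opening'],s['force'])
snap('scene','s6');crop('s6',180,100,320,240,4,'s6c')
snap('top','t6');crop('t6',200,120,320,240,5,'t6c')
m=[.561,.0095]
print(proj('w6',[[*m,.243],[*m,.215]])); delta([*m,.21],.345)
E
```

```text
10.2 [0.56202077 0.01094619 0.25691164] [ 3.14117722e+00 -1.33103761e-03  3.43164770e-01] 0.9963666800507393 [1.04760878 0.39561544 0.02350962]
[[249.53523638 240.41192462]
 [249.83847963 222.84517605]]
delta [0.04, -0.12, -0.08] [-1.7, 1.2, 47.2]
```

View pics/w6.png

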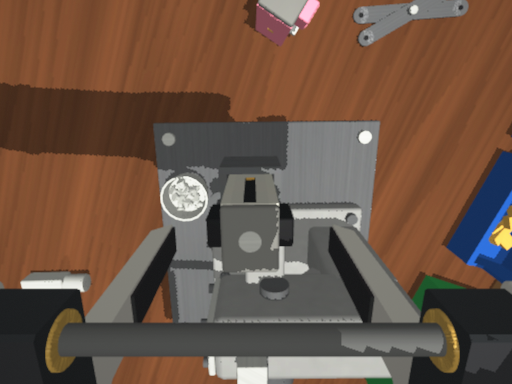

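View pics/s6c.png

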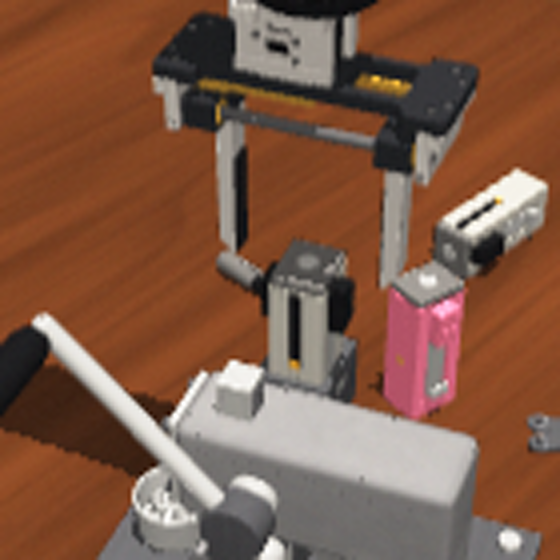

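Request:
{"name": "drive_tool", "arguments": {
  "targets": [
    [[0,0,0,-1.5,1,15,94],[0,0,0,-1.5,1,30,94],[0,0,0,-1.5,1,42,94],[0,0,0,-1.5,1,47,90],[0,0,0,-1.5,1,47,80],[0,0,0,-1.5,1,47,70],[0,0,0,-1.5,1,47,64],[0,0,0,-1.5,1,47,62],[0,0,0,-1.5,1,47,62],[0,0,0,-1.5,1,47,62]]
  ],
  "force": 25
}}

```text
time: 11.3
eef_pos: [0.5604, 0.0099, 0.2093]
tool_rot: [3.141, -0.0, 0.344]
force: [-0.3, 0.4, -0.7]
opening: 0.661
```

```bash
python3 - <<'E'
from h import *
d=snap('wrist','w7');s=env.sense();print(s['time'],s['eef_pos'],s['tool_rot'],s['opening'],s['force'])
crop('w7',150,180,350,384,3,'w7c')
snap('scene','s7');crop('s7',200,120,320,240,5,'s7c')
E
```

```text
11.35 [0.56038723 0.00988073 0.20923649] [ 3.14145894e+00 -2.63171930e-04  3.44058841e-01] 0.6583382326138031 [-0.30730368  0.15390271 -0.33743091]
```

View pics/w7c.png

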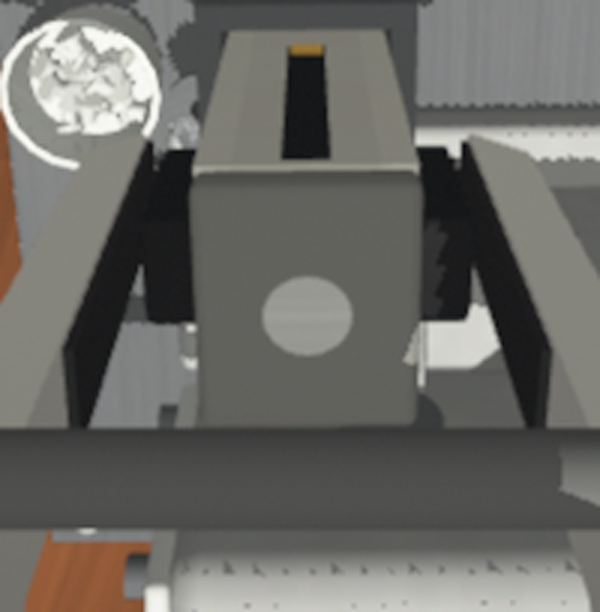

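View pics/s7c.png

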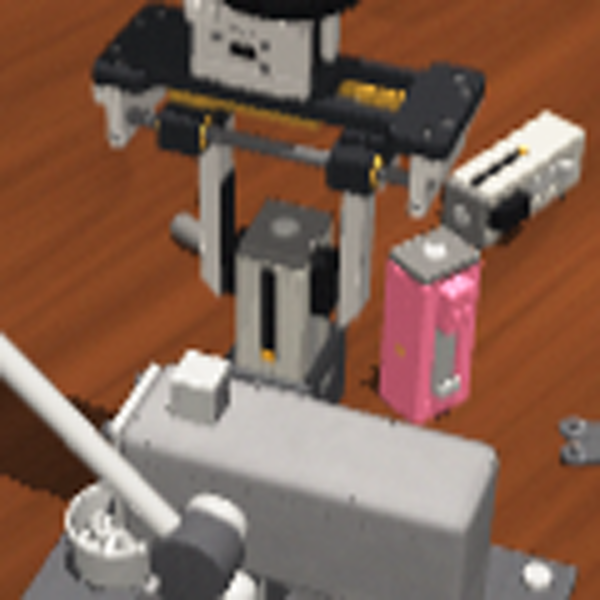

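Request:
{"name": "drive_tool", "arguments": {
  "targets": [
    [[0,0,0,0,0,0,56],[0,0,0,0,0,0,52],[0,0,0,0,0,0,48],[0,0,0,0,0,0,44],[0,0,0,0,0,0,36],[0,0,0,0,0,0,34],[0,0,0,0,0,0,34],[0,0,0,0,0,0,34]]
  ],
  "force": 30
}}

```text
time: 12.2
eef_pos: [0.5605, 0.0099, 0.2094]
tool_rot: [3.141, -0.0, 0.344]
force: [-0.1, -0.9, 5.0]
opening: 0.418
```

```bash
python3 - <<'E'
from h import *
d=snap('wrist','w8');s=env.sense();print(s['time'],s['eef_pos'],s['tool_rot'],s['opening'],s['opening']*94,s['force'],s['torque'])
crop('w8',150,180,350,384,3,'w8c')
E
```

```text
12.25 [0.56044781 0.00993628 0.20940229] [ 3.14138742e+00 -4.08368806e-04  3.44092045e-01] 0.4221907664212894 39.685932043601206 [-0.7095983  -0.14095032  5.49937664] [-0.03151483  0.16447936 -0.00875563]
```

View pics/w8c.png

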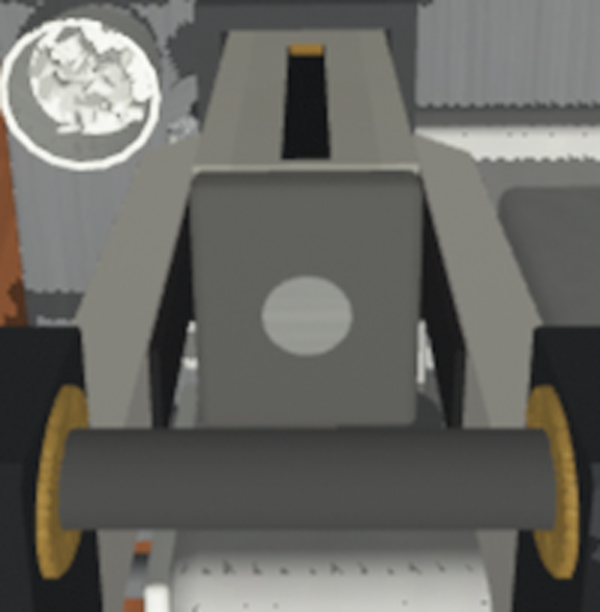

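Request:
{"name": "drive_tool", "arguments": {
  "targets": [
    [[0,0,0,0,0,-2,34],[0,0,0,0,0,-5,34],[0,0,0,0,0,-9,34],[0,0,0,0,0,-13,34],[0,0,0,0,0,-13,34]]
  ]
}}

```text
time: 12.75
eef_pos: [0.5606, 0.01, 0.2226]
tool_rot: [3.141, -0.001, 0.344]
force: [-0.5, 0.5, -3.4]
opening: 0.418
```

```bash
python3 - <<'E'
from h import *
d=snap('wrist','w9');s=env.sense();print(s['time'],s['eef_pos'],s['tool_rot'],s['opening'],s['opening']*94,s['force'],s['torque'])
snap('scene','s9');crop('s9',200,120,320,240,5,'s9c')
E
```

```text
12.8 [0.56047859 0.00992575 0.22231965] [ 3.14145680e+00 -5.35607221e-04  3.44055829e-01] 0.4222871723921534 39.69499420486242 [ 0.15941576  0.58981368 -3.11362557] [-0.03577336 -0.13398876  0.04595576]
```

View pics/s9c.png

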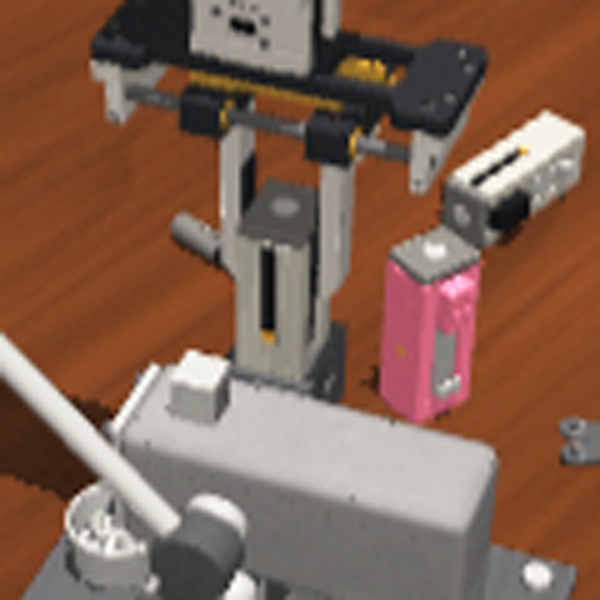

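Request:
{"name": "drive_tool", "arguments": {
  "targets": [
    [[0,0,0,0,0,-5,34],[0,0,0,0,0,-12,34],[0,0,0,0,0,-20,34],[0,0,0,0,0,-28,34],[0,0,0,0,0,-36,34],[0,0,0,0,0,-46,34],[0,0,0,0,0,-58,34],[0,0,0,0,0,-72,34],[0,0,0,0,0,-86,34],[0,0,0,0,0,-98,34],[0,0,0,0,0,-106,34],[0,0,0,0,0,-112,34],[0,0,0,0,0,-115,34],[0,0,0,0,0,-115,34],[0,0,0,0,0,-115,34],[0,0,0,0,0,-115,34],[0,0,0,0,0,-115,34],[0,0,0,0,0,-115,34]]
  ]
}}

```text
time: 14.65
eef_pos: [0.5602, 0.0099, 0.3368]
tool_rot: [-3.141, 0.0, 0.344]
force: [-0.2, 0.3, -2.7]
opening: 0.418
```

```bash
python3 - <<'E'
from h import *
d=snap('wrist','w10');s=env.sense();print(s['time'],s['eef_pos'],s['tool_rot'],s['opening']*94,s['force'],s['torque'],np.abs(s['dq']).max())
snap('scene','s10');crop('s10',150,80,330,320,2.4,'s10c')
snap('top','t10');crop('t10',190,110,390,260,3,'t10c')
E
```

```text
14.7 [0.56023502 0.00990852 0.33692046] [-3.14145575e+00  2.82665584e-04  3.44128613e-01] 39.20177776061562 [ 0.30613557  0.28766927 -2.40709196] [-0.04355732 -0.09299004  0.00819876] 0.0028297757008598876
```

View pics/s10c.png

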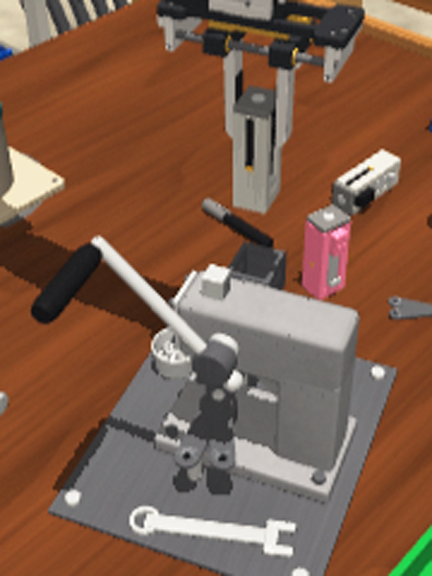

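View pics/w10.png

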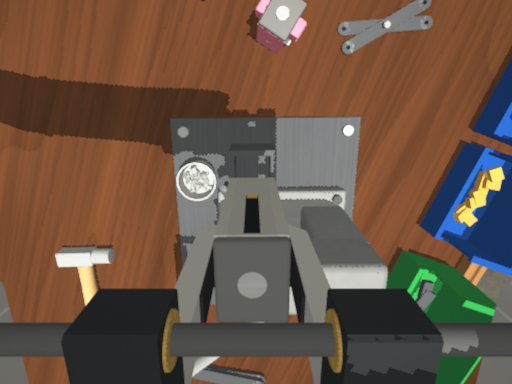

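View pics/t10c.png

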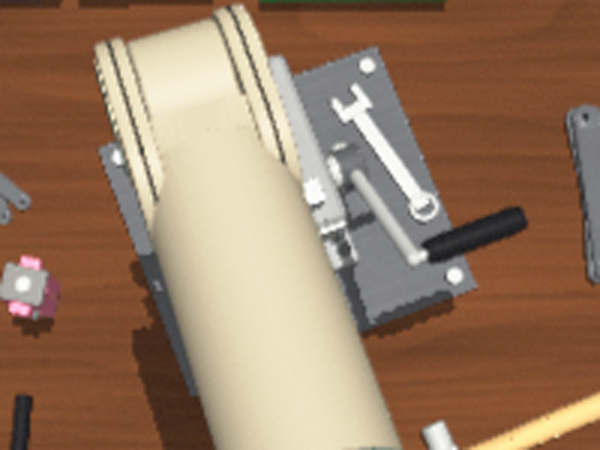

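```bash
python3 -c "
from cell import env
print(env.job_done())"
```

```text
the job is handed in; nothing more can be done
None
```

The rivet was pressed and the magazine is off the press. I handed the job in at about 15 s of the 48 s allowed, with the arm still holding the magazine.

- **Lever:** I pushed it down along its arc until it would go no further. The force rose to 39 N with under 1 mm of extra travel, and the fingertip height matched the stop. I then let it back up; in the scene picture it sits where it started.
- **Magazine:** I chose the grey one in the press's socket, not the pink look-alike or the spare lying on the bench. I pinched both catches with 30 N and lifted it straight up 127 mm, leaving about 87 mm between its underside and the socket mouth.
- **Last checks:** The magazine hung upright with a load of about 2.5–3 N, and the joints were practically still. The lever was at rest. The visible link ends, the rivet cup, the wrench and the other things in view looked unmoved.

Three things I could not fully confirm:
- **Rivet depth:** I could not see the rivet, so I judged how far it was driven only from the lever reaching its stop.
- **Catches:** The opening read 39–40 mm, not the 42 mm given for both catches fully in. I took that as fully in, since the magazine came out freely.
- **Push force:** The 39 N at the stop was close to the 40 N limit for the arm or gripper body. It was the fingertips that were pressing, and I did not see it go higher.

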